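# Sort fresh rolls by crust colour into a two-bay holding box

## Robot

A 6-joint arm with a two-finger parallel gripper is mounted at the origin on the work surface. World frame = base frame: x ahead of the robot, y to its left, z up, the work surface at z = 0. Lengths are in mm, angles in rad, forces in N, time in s.
With the tool pointing down it reaches from about 275 to 1000 mm from the base axis. Payload 8.4 kg.
Tool frame: the origin (TCP) lies between the finger pads; the fingertips stand 17 mm ahead of it and the grasp point (between the pads) lies 2 mm behind it; z points along the fingers, y is the line along which they close (so a half turn about z gives the same grasp; the last joint's range is limited). The gripper opens to 85 mm and grips with 20 to 120 N. Pads are 22 mm wide; open, the fingers measure 114 mm over their backs; the gripper's body (76 mm by 85 mm) begins 54 mm behind the grasp point. The pads swing forward as they close: fully open they stand 13 mm farther back than shut.
Start: joints at [-1.13, 0.353, 1.633, -0, 1.155, -0.002], TCP at [267.793, -564.725, 248.281] pointing down, gripper open.
Joint ranges: [-2.63, 2.63], [-0.92, 2.1], [0.06, 2.66], [-1.3, 4.44], [0, 2.69], [-3.02, 3.02]. Speed limits (rad/s): [2.22, 2.22, 2.79, 3.14, 3.14, 3.14].

## Interface

Orientations are given as [roll, pitch, yaw] about the fixed x, y, z axes, in that order (R = Rz(yaw) Ry(pitch) Rx(roll)).
In Python, from rig import sense, grab_frame, sign_off gives the robot as it stands. The module is installed in compiled form; this text tells all that it offers.
- The arm moves only by the tool send_rows, never from a script. Its argument "moves" is a list that holds one entry, the list of rows, each a list of 7 numbers: the shift along the world's x, y, z in m, then the turn, a rotation vector about the world's x, y, z in rad, then the opening, from -1 (shut) to 1 (fully open). In form: [[[dx, dy, dz, rx, ry, rz, jaw], ...]]. A call has 1 to 10 rows; each row shifts and turns the commanded pose from where the row before left it; what a row does not reach is not made up. A row lasts 1/10 s, in which the tool goes at most 50 mm and 8.59 degrees, less where a joint would pass 70% of its speed; a pose out of reach is approached as far as the arm can. A call with a gripper value outside its range is refused whole. The fingers move at their own pace and stop on an object; "grip_force" is the grip in N (left out, the last holds). Time passes only in rows, so rows that do not move let the fingers close. It gives the time, the measured TCP pose, the force, the opening and the grip force at its end, in the units of the state.
- sense(): the state, without advancing time (a new reading comes with each control period).
- grab_frame(name): name is "scene" or "side" or "wrist"; returns a dict with "img" (384x512x3 uint8, red, green, blue), "mtx" (3x3 intrinsics, pixels), "rvec" (rotation vector, rad) and "tvec" (3), from world to camera coordinates, as OpenCV has them; the wrist camera has in their place "T_tool_cam" (4x4, takes a point from camera to tool coordinates, whose origin is the TCP and whose axes are the flange's). Camera axes: x right, y down, z forward; pixel columns grow to the right and rows downward; lengths in mm; the calibration is good to about 2 mm. A picture is of the moment at which its call begins: read the wrist's pose just before it. There is no depth.
- sign_off(): hands the job in; it is judged then, once.
The state is a dict: "clock": time; "qpos": joint angles; "qvel": joint speeds; "joint_efforts": joint torques, N m; "eef_pos": TCP position; "tcp_rot": TCP orientation; "contact_force": force on the tool from outside, world axes, zero at the start; "wrist_torque": the same for the moment, N m; "opening": opening from 0.0 (shut) to 1.0 (fully open); "grasp_force": force on a finger pad.
Only numpy, scipy, OpenCV 4.12 (cv2) and the standard library are available. Lean on these libraries where they do the work, as an engineer would, in place of code of your own. Each camera call takes 0.05 s, during which the arm holds its last target. There are 200 camera calls.

## Task

Sort the three long rolls from the baking tray into the holding box, right way up on the bay floor: the golden rolls go in the bay with the golden tag, the dark roll in the bay with the dark tag. First fill the bay that is open, then slide the blue cover all the way across over it, and fill the bay this uncovers. Lower the rolls in rather than dropping them, and leave the two round buns where they lie.

Things in the scene. Friction and masses are not known exactly. Their poses are not given: they have to be found in the camera images.
- golden_roll_a: crusty bread roll, rigid, golden yellow-brown, 120 long (its x axis), 48 wide (y), 48 high, tapered round ends, flat base 90 x 34, about 80 g; origin at the centre of its underside, z up. At first it lies on the tray, its length along the tray's x within 0.15 rad
- golden_roll_b: crusty bread roll, rigid, golden yellow-brown, like golden_roll_a, 120 long (its x axis), 48 wide (y), 48 high, tapered round ends, flat base 90 x 34, about 80 g; origin at the centre of its underside, z up. At first it lies on the tray, its length along the tray's x within 0.15 rad
- dark_roll: crusty bread roll, rigid, very dark brown, 120 long (its x axis), 48 wide (y), 48 high, tapered round ends, flat base 90 x 34, about 80 g; origin at the centre of its underside, z up. At first it lies on the tray, its length along the tray's x within 0.15 rad
- bun_1: round pale floured bun, 68 across, 40 high, on the far (+x) part of the tray; origin at the centre of its underside. To be left alone
- bun_2: the second round pale bun, same as bun_1. To be left alone
- tray: shallow aluminium baking tray, fixed, 320 (x) by 360 (y), rim 22 high, walls and floor 4 thick; origin at the centre of its underside. The rolls lie side by side in a row along its y, about 105 apart
- box: fixed aluminium holding box, 245 (x) by 322 (y), rim 58 high, walls, floor, middle divider 5 thick; two bays along y, each 235 (x) by 153.5 (y) inside, centres at y = +79 and -79; origin at the centre of its underside. A ledge outside its far (+x) wall, its top 54 high, carries the tags. Rolls fit with their length along the box's y, two side by side (48 either side of the bay's middle in x)
- golden_tag: flat golden colour tag, 34 (x) by 90 (y) by 6 thick, fixed on the ledge beside the bay for golden rolls (either bay); origin at the centre of its underside, axes as the box
- dark_tag: flat very dark brown colour tag, same size, fixed on the ledge beside the bay for the dark roll; origin and axes likewise
- golden_bay (a point): centre of the inner floor (5 mm above the table) of the bay with the golden tag, axes as the box
- dark_bay (a point): centre of the inner floor of the bay with the dark tag, axes as the box
- cover (a joint): slide of the cover in m: 0 = fully over the bay at the box's +y, 0.1585 = fully over the bay at its -y (moves along the box's -y). Stiff (about 1.5 N), stays where left. Starts near 0, so the -y bay is open at first
- cover_grip (a point): middle of the black upright handle bar on the blue cover, 100 long (box x), 18 thick (box y), 32 high, its top 16 mm above this point, the cover's surface 17 mm below it; the cover is a plate 245 by 158.5, 5 thick, its surface 65 mm above the table
Things that resemble listed ones, but are neither listed nor needed, are in the scene too. Leave any pink look-alike of the golden_roll_a alone.

How it is judged:
By the outcome, as a careful person would: the job done as asked, in the order asked, and still so for the second after the job is handed in, with the robot touching nothing.
It also fails if it takes over 72 s, if anything falls off the work surface, if the arm or the gripper's body presses on something with over 40 N, if the wrist force passes 120 N, or if a joint passes its speed limit or range.

## Working session

There is one attempt and no reset: what is moved stays moved. The work goes in short steps, Python scripts to look and compute and a tool call to move; the robot and the scene stay as the last step left them, time stands still between calls to the robot, and variables do not carry over. Pictures are saved under pics/ and viewed, at most 11 in all, crops included, and the job is handed in when it is done.

Besides the shell and the picture viewer there is one more tool, called after ">>>" in YAML: its name, and indented under it one key for each argument. send_rows: Moves the arm, as the interface text tells. Its arguments: {"type":"object","properties":{"moves":{"type":"array"},"grip_force":{"type":"number"}},"required":["moves"]}

```bash
mkdir -p pics; cat > h.py <<'E'
import numpy as np,cv2,pickle
from rig import sense,grab_frame,sign_off
def grab(n):
    s=sense(); f=grab_frame(n); f['state']=s; pickle.dump(f,open(f'pics/{n}.pkl','wb')); return f
E
python3 - <<'E'
from h import *
a=grab('scene');b=grab('side')
s=a['state'];print({k:np.round(v,3) for k,v in s.items()})
for n,f in(('scene',a),('side',b)):
    cv2.imwrite(f'pics/{n}0.png',cv2.cvtColor(cv2.resize(f['img'],(800,600),interpolation=cv2.INTER_CUBIC),cv2.COLOR_RGB2BGR))
    R=cv2.Rodrigues(np.array(f['rvec'],float))[0];print(n,(-R.T@np.ravel(f['tvec'])).round(),R.round(2).tolist(),np.round(f['mtx'],1).tolist())
E
```

```text
{'clock': np.float64(0.0), 'qpos': array([-1.13 ,  0.354,  1.634, -0.   ,  1.155, -0.002]), 'qvel': array([-0.   , -0.001,  0.002,  0.001, -0.002, -0.001]), 'joint_efforts': array([ 1.0000e-03, -6.0525e+01, -3.4207e+01,  0.0000e+00,  9.0000e-03,
        0.0000e+00]), 'eef_pos': array([ 267.567, -564.313,  247.562]), 'tcp_rot': array([-3.14 ,  0.   ,  0.443]), 'contact_force': array([ 0.049, -0.514,  0.203]), 'wrist_torque': array([ 0.009, -0.01 , -0.001]), 'grasp_force': np.float64(0.0), 'opening': np.float64(1.0)}
scene [1135. -394.  873.] [[0.64, 0.77, -0.02], [0.52, -0.44, -0.73], [-0.57, 0.46, -0.68]] [[360.3, 0.0, 250.2], [0.0, 360.3, 197.4], [0.0, 0.0, 1.0]]
side [-48. 942. 625.] [[-0.83, -0.56, 0.01], [-0.29, 0.4, -0.87], [0.48, -0.73, -0.49]] [[411.0, 0.0, 260.7], [0.0, 411.0, 183.4], [0.0, 0.0, 1.0]]
```

View pics/scene0.png

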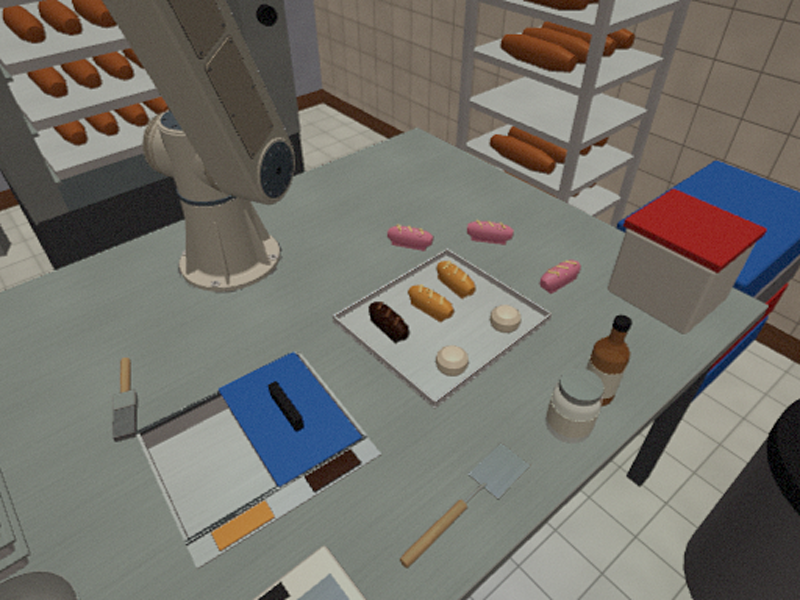

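View pics/side0.png

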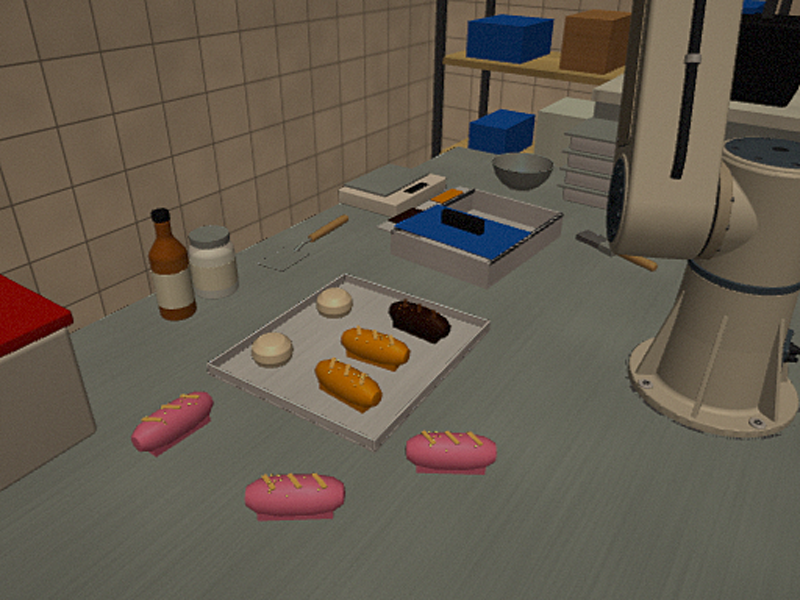

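The scene view (800x600 px) shows the dark roll at (389,321) and the golden rolls at (431,301) and (456,279). The cover handle is at (286,406). The golden tag at (242,525) is beside the open bay, and the dark tag at (333,470) is beside the covered one. The side view agrees: dark at (420,320), goldens at (376,347) and (348,383), handle at (462,221). The pink look-alikes are outside the tray.

```bash
cat >> h.py <<'E'
from scipy.optimize import least_squares
def P(f):
    R=cv2.Rodrigues(np.array(f['rvec'],float))[0]; return np.array(f['mtx'])@np.c_[R,np.ravel(f['tvec'])]
def proj(Pm,X):
    h=np.c_[np.atleast_2d(X),np.ones(len(np.atleast_2d(X)))]@Pm.T; return h[:,:2]/h[:,2:]
def tri(fs,ps):
    X=cv2.triangulatePoints(P(fs[0]),P(fs[1]),np.array(ps[0],float).reshape(2,1),np.array(ps[1],float).reshape(2,1)).ravel(); X=X[:3]/X[3]
    return X, [np.abs(proj(P(f),X)[0]-p).max() for f,p in zip(fs,ps)]
def ray(f,p,z):   # pixel to the plane at height z
    H=P(f)[:,[0,1,3]].copy(); H[:,2]+=P(f)[:,2]*z
    v=np.linalg.solve(H,[*p,1]); return v[:2]/v[2]
def mask(img,lo,hi,box):
    hsv=cv2.cvtColor(img,cv2.COLOR_RGB2HSV); m=cv2.inRange(hsv,lo,hi); k=np.zeros_like(m); x0,y0,x1,y1=box; k[y0:y1,x0:x1]=255
    return cv2.morphologyEx(m&k,cv2.MORPH_CLOSE,np.ones((5,5)))
def blobs(m,amin=60):
    n,l,s,c=cv2.connectedComponentsWithStats(m); return [(c[i],s[i,4],l==i) for i in range(1,n) if s[i,4]>amin]
E
cat > m.py <<'E'
from h import *
L=lambda n:pickle.load(open(f'pics/{n}.pkl','rb'))
a,b=L('scene'),L('side'); q=.64
def bx(*v): return [int(t*q) for t in v]
G=((10,120,90),(28,255,255)); D=((0,0,0),(180,255,75)); B=((100,150,60),(125,255,255)); K=((0,0,0),(180,255,60))
reg={'gold':(G,bx(395,250,490,330),bx(300,315,420,420)),'dark':(D,bx(360,295,418,348),bx(382,292,460,348)),
 'handle':(K,bx(262,372,310,435),bx(436,202,490,240)),'tags_gold':(G,bx(200,490,285,560),bx(420,185,470,206))}
for k,(c,ra,rb) in reg.items():
    A=blobs(mask(a['img'],*c,ra));Bb=blobs(mask(b['img'],*c,rb),25)
    A.sort(key=lambda t:t[0][0]);Bb.sort(key=lambda t:-t[0][0])
    print(k,len(A),len(Bb))
    for s,t in zip(A,Bb):
        X,e=tri((a,b),(s[0],t[0])); out=[]
        for f,m in((a,s[2]),(b,t[2])):
            pts=np.argwhere(m)[:,::-1]; w=np.array([ray(f,p,X[2]) for p in pts[::3]]); w=w-w.mean(0); v=np.linalg.eigh(w.T@w)[1][:,1]; v=v*np.sign(v[0]); out.append(np.arctan2(v[1],v[0]).round(3))
        print(X.round(1),np.round(e,2),s[1],t[1],'axis',out)
for n,f in(('scene',a),('side',b)):
    r=bx(215,345,375,492) if n=='scene' else bx(385,195,540,268)
    m=mask(f['img'],*B,r); c=max(cv2.findContours(m,0,1)[0],key=cv2.contourArea); h=cv2.convexHull(c)
    ap=cv2.approxPolyDP(h,6,True).reshape(-1,2); print(n,'cover corners',[(p.tolist(),ray(f,p,65).round(1).tolist()) for p in ap])
tr=dict(tray_mm=((333,318),(490,322)),tray_mp=((448,252),(376,443)),tray_pp=((550,315),(210,366)),tray_pm=((435,402),(346,277)))
for k,(p,r) in tr.items():
    X,e=tri((a,b),(np.array(p)*q,np.array(r)*q)); print(k,X.round(1),np.round(e,1))
for p in((138,433),(190,540)): print('box rim -y',ray(a,np.array(p)*q,58).round(1))
E
python3 m.py
```

```text
gold 2 1
[464.7 278.9   3.6] [4.86 5.01] 382 1756 axis [np.float64(-0.013), np.float64(-1.17)]
dark 1 1
[453.9 144.2  23.6] [0.38 0.37] 383 694 axis [np.float64(-0.121), np.float64(-0.355)]
handle 1 1
[ 548. -162.   82.] [0.62 0.4 ] 266 330 axis [np.float64(-0.103), np.float64(-0.575)]
tags_gold 1 1
[ 678.3 -322.4   56. ] [1.09 0.54] 495 93 axis [np.float64(1.505), np.float64(1.518)]
scene cover corners [([188, 226], [435.3, -78.2]), ([230, 280], [671.6, -97.5]), ([178, 310], [658.1, -248.5]), ([140, 249], [421.7, -231.5])]
side cover corners [([253, 144], [665.9, -87.8]), ([281, 131], [649.4, -239.2]), ([339, 149], [415.3, -218.9]), ([313, 165], [430.9, -66.6])]
tray_mm [357.2  63.9  13.7] [0.2 0.2]
tray_mp [345.8 421.4  11.1] [0.8 1.1]
tray_pp [659.7 432.2  13.3] [0.2 0.3]
tray_pm [669.8  79.   12. ] [0.4 0.3]
box rim -y [ 413.  -382.2]
box rim -y [ 647.9 -394.9]
```

>>> send_rows:
  moves:
    - [[0.02,0.032,0.016,0,0,-0.052,1],[0.02,0.032,0.016,0,0,-0.052,1],[0.02,0.032,0.016,0,0,-0.052,1],[0.02,0.032,0.016,0,0,-0.052,1],[0.02,0.032,0.016,0,0,-0.052,1],[0.02,0.032,0.016,0,0,-0.052,1],[0.02,0.032,0.016,0,0,-0.052,1],[0.02,0.032,0.016,0,0,-0.052,1],[0.02,0.032,0.016,0,0,-0.052,1],[0.02,0.032,0.016,0,0,-0.052,1]]

```text
clock: 1.1
eef_pos: [468.2, -243.2, 408.7]
tcp_rot: [-3.141, 0.0, -0.079]
contact_force: [0.4, -0.1, -0.3]
opening: 1.003
grasp_force: 0.0
```

```bash
cat >> h.py <<'E'
from scipy.spatial.transform import Rotation as Ro
def wrist(save=None):
    s=sense(); f=grab_frame('wrist')
    T=np.eye(4); T[:3,:3]=Ro.from_euler('xyz',s['tcp_rot']).as_matrix(); T[:3,3]=s['eef_pos']
    W=np.linalg.inv(T@np.array(f['T_tool_cam'])); f['rvec']=Ro.from_matrix(W[:3,:3]).as_rotvec(); f['tvec']=W[:3,3]; f['state']=s
    if save:
        pickle.dump(f,open(f'pics/{save}.pkl','wb'))
        cv2.imwrite(f'pics/{save}.png',cv2.cvtColor(f['img'],cv2.COLOR_RGB2BGR))
    return f
E
python3 - <<'E'
from h import *
f=wrist('w1'); s=f['state']; print(s['clock'],s['eef_pos'].round(1),s['tcp_rot'].round(3)); print(np.round(f['T_tool_cam'],3),np.round(f['mtx'],1).tolist())
E
```

```text
1.1 [ 468.2 -243.2  408.7] [-3.141  0.    -0.079]
[[ 1.00000e-03 -9.64000e-01 -2.64000e-01  6.67210e+01]
 [ 1.00000e+00  1.00000e-03 -1.00000e-03  8.40000e-01]
 [ 1.00000e-03 -2.64000e-01  9.64000e-01 -1.25684e+02]
 [ 0.00000e+00  0.00000e+00  0.00000e+00  1.00000e+00]] [[271.6, 0.0, 252.4], [0.0, 271.6, 189.3], [0.0, 0.0, 1.0]]
```

View pics/w1.png

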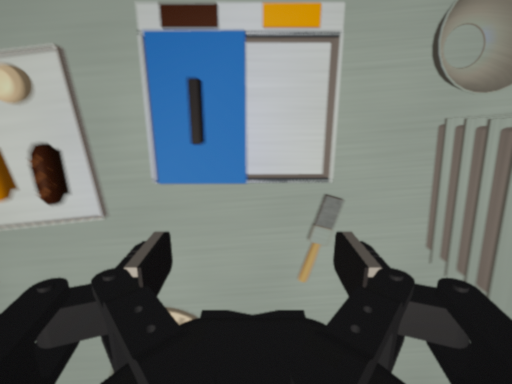

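The wrist view shows the blue cover spanning (143,31) to (246,183), with the handle at (195,110). The open bay runs x 247–335 and is beside the golden tag (292,15). The dark roll is at (48,173).

>>> send_rows:
  moves:
    - [[-0.006,0.046,0,0,0,0.008,1],[-0.006,0.046,0,0,0,0.008,1],[-0.006,0.046,0,0,0,0.008,1],[-0.006,0.046,0,0,0,0.008,1],[-0.006,0.046,0,0,0,0.008,1],[-0.006,0.046,0,0,0,0.008,1],[-0.006,0.046,0,0,0,0.008,1],[-0.006,0.046,0,0,0,0.008,1],[-0.006,0.046,0,0,0,0.008,1],[-0.006,0.046,0,0,0,0.008,1]]

```text
clock: 2.15
eef_pos: [407.0, 217.0, 408.2]
tcp_rot: [3.141, -0.0, 0.003]
contact_force: [0.6, 0.2, -0.3]
opening: 1.001
grasp_force: 0.0
```

```bash
cat > m2.py <<'E'
from h import *
L=lambda n:pickle.load(open(f'pics/{n}.pkl','rb'))
a,b,w1=L('scene'),L('side'),L('w1')
f=wrist('w2'); s=f['state']; print(s['clock'],s['eef_pos'].round(1),s['tcp_rot'].round(3))
for p in((144,31),(245,31),(246,183),(157,183)): print('cover z65',ray(w1,p,65).round(1))
for p in((343,38),(332,181)): print('rim -y z58',ray(w1,p,58).round(1))
hb=max(blobs(mask(w1['img'],(0,0,0),(180,255,70),(175,60,220,160))),key=lambda t:t[1]); print('handle top z98',ray(w1,hb[0],98).round(1), 'z82',ray(w1,hb[0],82).round(1))
hs=blobs(mask(a['img'],(0,0,0),(180,255,60),(167,238,198,278)))[0]; print('handle tri scene/w',tri((a,w1),(hs[0],hb[0])))
G=((10,120,90),(28,255,255)); D=((0,0,0),(180,255,75))
for n,c,ra in(('gold',G,(252,160,314,211)),('dark',D,(230,189,268,223))):
    A=sorted(blobs(mask(a['img'],*c,ra)),key=lambda t:t[0][0]); M=blobs(mask(f['img'],*c,(0,0,512,225)))
    for t in M:
        if n=='dark' and not 200<t[1]<3000: continue
        x=ray(f,t[0],28); pts=np.argwhere(t[2])[:,::-1]; w=np.array([ray(f,p,28) for p in pts]); (_,sz,an)=cv2.minAreaRect(w.astype(np.float32)); w=w-w.mean(0); v=np.linalg.eigh(w.T@w)[1][:,1]; v*=np.sign(v[0])
        print(n,'px',t[0].round(),t[1],'xy@28',x.round(1),'axis',np.arctan2(v[1],v[0]).round(3),'size',np.round(sz))
        for q in A:
            X,e=tri((a,f),(q[0],t[0])); 
            if max(e)<4: print('   tri',X.round(1),np.round(e,2))
E
python3 m2.py
```

```text
2.15 [407.  217.  408.2] [ 3.141e+00 -0.000e+00  3.000e-03]
cover z65 [672.3 -91.6]
cover z65 [ 659.9 -247.2]
cover z65 [ 418.7 -228.3]
cover z65 [431.1 -70.2]
rim -y z58 [ 639.8 -400.4]
rim -y z58 [ 408.5 -382.8]
handle top z98 [ 548.8 -162.4] z82 [ 549.3 -159.3]
handle tri scene/w (array([ 549.02497781, -162.54326766,   85.95974095]), [np.float64(0.4386246437412922), np.float64(1.5786922449520944)])
gold px [229. 118.] 1297 xy@28 [468.9 258.2] axis 0.129 size [117.  40.]
   tri [466.6 255.9  22.3] [0.63 1.57]
gold px [175. 130.] 1307 xy@28 [446.  357.5] axis -0.082 size [ 42. 117.]
   tri [443.6 356.2  22.1] [0.62 1.68]
dark px [496.  68.] 1500 xy@28 [ 553.  -201.4] axis -0.057 size [ 42. 114.]
dark px [290. 126.] 1244 xy@28 [455.2 147.7] axis -0.033 size [ 40. 115.]
   tri [453.2 145.   22.7] [0.44 1.02]
```

View pics/w2.png

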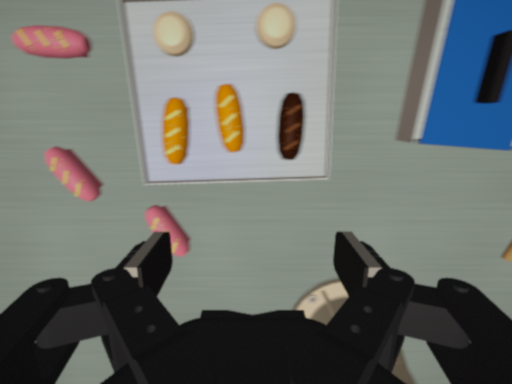

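The wrist view shows golden rolls at (229,118) and (175,130) and the dark roll at (290,126). The buns are at (173,33) and (276,25), and the pink look-alikes are outside the tray. The triangulated centres are about 22 mm high, which fits a 4 mm tray floor plus a 48 mm roll. I'll go above the first golden roll and enlarge the box.

>>> send_rows:
  moves:
    - [[0.0087,0.0057,-0.041,0,0,0.018,1],[0.0087,0.0057,-0.041,0,0,0.018,1],[0.0087,0.0057,-0.041,0,0,0.018,1],[0.0087,0.0057,-0.041,0,0,0.018,1],[0.0087,0.0057,-0.041,0,0,0.018,1],[0.0087,0.0057,-0.041,0,0,0.018,1],[0.0088,0.0058,-0.042,0,0,0.018,1],[0,0,0,0,0,0,1]]

```text
clock: 3.0
eef_pos: [466.3, 253.9, 115.1]
tcp_rot: [3.138, 0.008, 0.129]
contact_force: [-0.8, -0.2, -0.6]
opening: 1.0
grasp_force: 0.0
```

```bash
python3 - <<'E'
from h import *
f=pickle.load(open('pics/w1.pkl','rb')); c=f['img'][0:200,120:360]
cv2.imwrite('pics/w1c.png',cv2.cvtColor(cv2.resize(c,(720,600),interpolation=cv2.INTER_CUBIC),cv2.COLOR_RGB2BGR))
E
```

```text
(no output)
```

View pics/w1c.png

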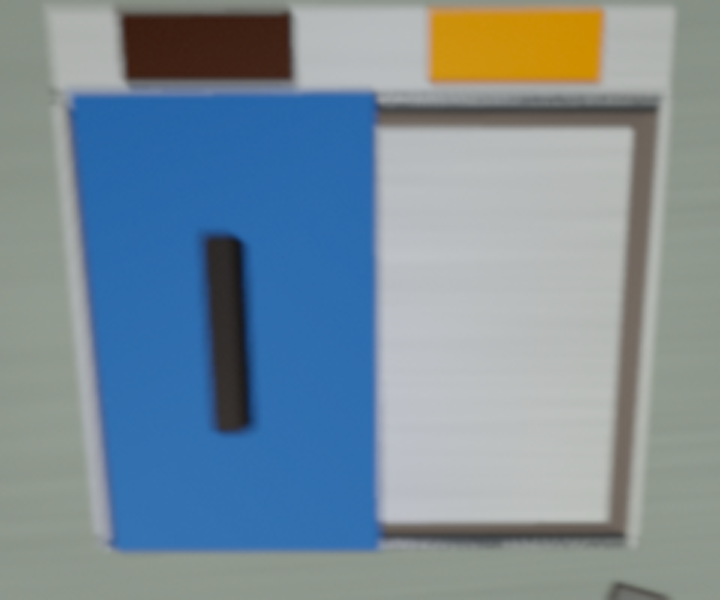

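The crop shows the golden tag at crop (516,45) and the dark tag at (207,47). The bay floor's −y edge runs (634,128)–(608,522), and the cover's inner edge is at x≈377.

>>> send_rows:
  moves:
    - [[0.001,0.002,-0.03,0,0,0,1],[0,0,-0.03,0,0,0,1],[0,0,-0.027,0,0,0,1],[0,0,0,0,0,0,1],[0,0,0,0,0,0,1]]

```text
clock: 3.5
eef_pos: [470.2, 257.4, 34.8]
tcp_rot: [-3.141, -0.0, 0.128]
contact_force: [1.3, -0.3, 0.6]
opening: 0.997
grasp_force: 0.0
```

```bash
python3 - <<'E'
from h import *
f=pickle.load(open('pics/w1.pkl','rb')); px=lambda u,v:(120+u/3,v/3)
r=lambda u,v,z:ray(f,px(u,v),z)
th=-.078; ex=np.array([np.cos(th),np.sin(th)]);ey=np.array([-ex[1],ex[0]]); c0=np.array([541,-237.])
for n,u,v,z in(('goldtag',516,45,60),('darktag',207,47,60),('floor-y+x',634,128,5),('floor-y-x',608,522,5),('rim-y+x in',657,110,58),('rim-y-x in',625,533,58),('rim out',668,105,58),('rim out',634,545,58),('rim+y out',56,105,58),('rim+y out',100,542,58),('cov',72,95,65),('cov',377,95,65),('cov',378,548,65),('cov',113,548,65)):
    X=r(u,v,z);print(n,X.round(1),'box frame',((X-c0)@ex).round(1),((X-c0)@ey).round(1))
print(sense()['eef_pos'].round(1),sense()['tcp_rot'].round(3))
E
```

```text
goldtag [ 677.5 -321.2] box frame 142.7 -73.3
darktag [ 689.1 -163. ] box frame 141.9 85.3
floor-y+x [ 645.7 -396.8] box frame 116.8 -151.2
floor-y-x [ 410.3 -379.2] box frame -119.2 -151.9
rim-y+x in [ 642.2 -394.1] box frame 113.1 -148.8
rim-y-x in [ 415.2 -376.3] box frame -114.5 -148.6
rim out [ 644.1 -399.9] box frame 115.5 -154.3
rim out [ 407.4 -381.6] box frame -121.9 -154.6
rim+y out [669.4 -79.9] box frame 115.8 166.7
rim+y out [434.4 -61.7] box frame -119.9 166.5
cov [671.3 -91.5] box frame 118.6 155.3
cov [ 658.9 -248.2] box frame 118.5 -2.0
cov [ 419.3 -228.3] box frame -122.0 -0.8
cov [431.6 -71.5] box frame -121.9 156.5
[470.2 257.4  34.8] [-3.141 -0.     0.128]
```

Box pose found: centre about (539.9, −231.4), yaw −0.078, with the cover about 7 mm open. Next I grasp golden A.

>>> send_rows:
  moves:
    - [[-0.001,0,-0.004,0,0,0,1],[0,0,0,0,0,0,-0.2],[0,0,0,0,0,0,-0.2],[0,0,0,0,0,0,-0.2],[0,0,0,0,0,0,-0.2],[0,0,0,0,0,0,-0.2],[0,0,0,0,0,0,-0.2]]
  grip_force: 30

```text
clock: 4.2
eef_pos: [469.2, 257.5, 30.2]
tcp_rot: [-3.141, -0.001, 0.129]
contact_force: [-1.6, -1.1, 8.7]
opening: 0.551
grasp_force: 29.5
```

>>> send_rows:
  moves:
    - [[0,0,0.02,0,0,0,-0.2],[0,0,0.035,0,0,0,-0.2],[0,0,0.04,0,0,0,-0.2],[0,0,0.035,0,0,0,-0.2],[0.008,-0.04,0,0,0,0.097,-0.2],[0.008,-0.04,0,0,0,0.097,-0.2],[0.008,-0.04,0,0,0,0.097,-0.2],[0.008,-0.04,0,0,0,0.097,-0.2],[0.008,-0.04,0,0,0,0.097,-0.2],[0.008,-0.04,0,0,0,0.097,-0.2]]

```text
clock: 5.2
eef_pos: [516.8, 15.7, 159.6]
tcp_rot: [3.141, -0.0, 0.715]
contact_force: [0.1, 1.0, -0.2]
opening: 0.553
grasp_force: 31.6
```

>>> send_rows:
  moves:
    - [[0.008,-0.042,0,0,0,0.098,-0.2],[0.008,-0.042,0,0,0,0.098,-0.2],[0.008,-0.042,0,0,0,0.098,-0.2],[0.008,-0.042,0,0,0,0.098,-0.2],[0.008,-0.042,0,0,0,0.098,-0.2],[0.008,-0.042,0,0,0,0.098,-0.2],[0.008,-0.042,0,0,0,0.098,-0.2],[0.008,-0.04,0,0,0,0.096,-0.2],[0,0,0,0,0,0,-0.2],[0,0,0,0,0,0,-0.2]]

```text
clock: 6.2
eef_pos: [580.3, -317.2, 159.0]
tcp_rot: [-3.141, -0.001, 1.49]
contact_force: [-0.1, -0.1, -0.4]
opening: 0.556
grasp_force: 31.6
```

```bash
python3 - <<'E'
from h import *
f=wrist('w3'); g=grab('scene'); cv2.imwrite('pics/s3.png',cv2.cvtColor(cv2.hconcat([f['img'][60:384,:400],g['img'][60:384,:400]]),cv2.COLOR_RGB2BGR))
s=f['state'];print(s['clock'],s['eef_pos'].round(1),s['tcp_rot'].round(3),s['opening'],s['grasp_force'])
E
```

```text
6.2 [ 580.3 -317.2  159. ] [-3.141e+00 -1.000e-03  1.490e+00] 0.5561657432576791 31.627479940652847
```

View pics/s3.png

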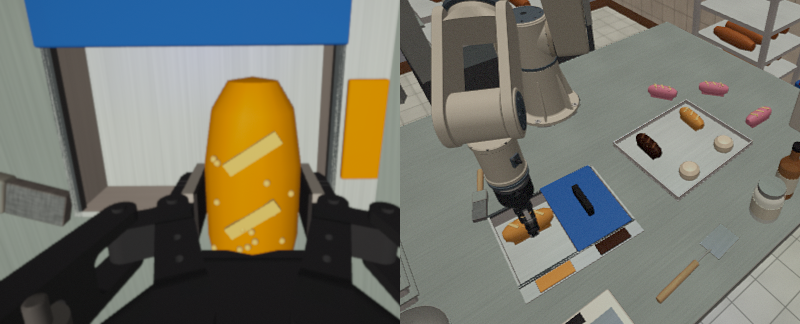

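The wrist view shows the roll held straight over the open bay and parallel to its walls, with clear margins to the cover and the right wall. I'll lower it.

>>> send_rows:
  moves:
    - [[0.001,0.001,-0.03,0,0,0,-0.2],[0,0,-0.03,0,0,0,-0.2],[0,0,-0.03,0,0,0,-0.2],[0,0,-0.02,0,0,0,-0.2],[0,0,-0.012,0,0,0,-0.2],[0,0,-0.003,0,0,0,-0.2],[0,0,0,0,0,0,-0.2],[0,0,0,0,0,0,-0.2]]

```text
clock: 7.1
eef_pos: [582.6, -315.9, 35.6]
tcp_rot: [3.14, 0.001, 1.493]
contact_force: [-0.1, -0.5, -0.9]
opening: 0.548
grasp_force: 31.6
```

>>> send_rows:
  moves:
    - [[0,0,-0.002,0,0,0,-0.2],[0,0,-0.002,0,0,0,-0.2],[0,0,0,0,0,0,-0.2]]

```text
clock: 7.4
eef_pos: [582.4, -316.1, 31.4]
tcp_rot: [3.14, 0.001, 1.493]
contact_force: [-1.3, 0.7, 5.5]
opening: 0.551
grasp_force: 32.1
```

>>> send_rows:
  moves:
    - [[0,0,0,0,0,0,0.4],[0,0,0,0,0,0,0.7],[0,0,0,0,0,0,0.7],[0,0,0,0,0,0,0.7],[0,0,0.02,0,0,0,0.7],[0,0,0.035,0,0,0,0.7],[0,0,0.04,0,0,0,0.7],[0,0,0.035,0,0,0,1]]

```text
clock: 8.2
eef_pos: [581.8, -315.7, 161.9]
tcp_rot: [3.141, 0.0, 1.493]
contact_force: [-0.6, 0.2, 0.1]
opening: 0.988
grasp_force: 0.0
```

>>> send_rows:
  moves:
    - [[-0.008,0.042,0,0,0,-0.098,1],[-0.008,0.042,0,0,0,-0.098,1],[-0.008,0.042,0,0,0,-0.098,1],[-0.008,0.042,0,0,0,-0.098,1],[-0.008,0.042,0,0,0,-0.098,1],[-0.008,0.042,0,0,0,-0.098,1],[-0.008,0.042,0,0,0,-0.098,1],[-0.008,0.042,0,0,0,-0.098,1],[-0.008,0.042,0,0,0,-0.098,1],[-0.008,0.042,0,0,0,-0.098,1]]

```text
clock: 9.2
eef_pos: [501.3, 105.9, 160.4]
tcp_rot: [3.141, -0.0, 0.509]
contact_force: [0.2, -0.6, 0.2]
opening: 1.0
grasp_force: 0.0
```

>>> send_rows:
  moves:
    - [[-0.009,0.042,0,0,0,-0.1,1],[-0.009,0.042,0,0,0,-0.1,1],[-0.009,0.042,0,0,0,-0.1,1],[-0.01,0.042,0,0,0,-0.1,1],[-0.01,0.042,0,0,0,-0.1,1],[-0.01,0.042,0,0,0,-0.095,1],[0,0,0,0,0,0,1],[0,0,0,0,0,0,1]]

```text
clock: 10.0
eef_pos: [444.3, 356.9, 160.0]
tcp_rot: [3.141, 0.0, -0.079]
contact_force: [0.3, -0.6, 0.2]
opening: 1.0
grasp_force: 0.0
```

```bash
python3 - <<'E'
from h import *
G=((10,120,90),(28,255,255))
s=sense();print(s['clock'],s['eef_pos'].round(1),s['tcp_rot'].round(3),s['opening'])
b=pickle.load(open('pics/scene.pkl','rb')) # scene taken at t=6.2
w=pickle.load(open('pics/w2.pkl','rb'))
a=grab('scene'); A=blobs(mask(a['img'],*G,(90,180,200,350)),60); print([(t[0].round(1),t[1],ray(a,t[0],29).round(1)) for t in A])
cv2.imwrite('pics/s4.png',cv2.cvtColor(a['img'][120:384,:400],cv2.COLOR_RGB2BGR))
E
```

```text
10.0 [444.3 356.9 160. ] [ 3.141  0.    -0.079] 1.0001636191388474
[(array([140.3, 313.9]), np.int32(833), array([ 584. , -321.9])), (array([155.2, 335.6]), np.int32(488), array([ 660.2, -320.9]))]
```

View pics/s4.png

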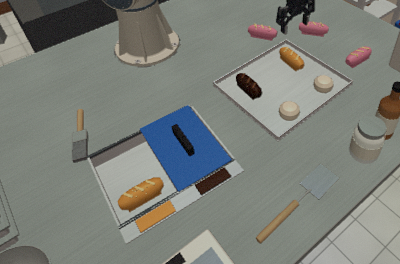

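Golden roll A lies upright in the open bay at (141,193) in the crop, along the +x wall. Next is golden B.

>>> send_rows:
  moves:
    - [[0,0,-0.035,0,0,0,1],[0,0,-0.035,0,0,0,1],[0,0,-0.035,0,0,0,1],[0,0,-0.02,0,0,0,1],[0,0,-0.005,0,0,0,1],[0,0,0,0,0,0,1],[0,0,0,0,0,0,-0.2],[0,0,0,0,0,0,-0.2],[0,0,0,0,0,0,-0.2],[0,0,0,0,0,0,-0.2]]

```text
clock: 11.05
eef_pos: [445.5, 356.7, 31.8]
tcp_rot: [-3.14, -0.002, -0.082]
contact_force: [-0.4, -1.9, 7.4]
opening: 0.554
grasp_force: 29.8
```

>>> send_rows:
  moves:
    - [[0,0,0,0,0,0,-0.2],[0,0,0,0,0,0,-0.2]]

```text
clock: 11.25
eef_pos: [445.5, 356.7, 31.7]
tcp_rot: [-3.14, -0.002, -0.082]
contact_force: [-1.0, -2.1, 7.1]
opening: 0.553
grasp_force: 29.8
```

>>> send_rows:
  moves:
    - [[0,0,0.02,0,0,0,-0.2],[0,0,0.035,0,0,0,-0.2],[0,0,0.04,0,0,0,-0.2],[0,0,0.035,0,0,0,-0.2],[0.0025,-0.041,0,0,0,0.098,-0.2],[0.0025,-0.041,0,0,0,0.098,-0.2],[0.0025,-0.041,0,0,0,0.098,-0.2],[0.0025,-0.041,0,0,0,0.098,-0.2],[0.0025,-0.041,0,0,0,0.098,-0.2],[0.0025,-0.041,0,0,0,0.098,-0.2]]

```text
clock: 12.25
eef_pos: [459.8, 108.9, 161.0]
tcp_rot: [3.141, -0.001, 0.51]
contact_force: [0.4, 0.6, -0.6]
opening: 0.552
grasp_force: 31.8
```

>>> send_rows:
  moves:
    - [[0.0025,-0.042,0,0,0,0.099,-0.2],[0.0025,-0.042,0,0,0,0.099,-0.2],[0.0025,-0.042,0,0,0,0.099,-0.2],[0.0025,-0.042,0,0,0,0.099,-0.2],[0.0025,-0.042,0,0,0,0.099,-0.2],[0.0025,-0.042,0,0,0,0.099,-0.2],[0.0025,-0.042,0,0,0,0.099,-0.2],[0.0025,-0.042,0,0,0,0.099,-0.2],[0.0025,-0.042,0,0,0,0.099,-0.2],[0.0025,-0.042,0,0,0,0.099,-0.2]]

```text
clock: 13.25
eef_pos: [484.7, -311.5, 161.0]
tcp_rot: [3.141, 0.0, 1.5]
contact_force: [0.9, 0.5, -0.5]
opening: 0.555
grasp_force: 31.8
```

>>> send_rows:
  moves:
    - [[0,0,0,0,0,0,-0.2],[0,0,0,0,0,0,-0.2]]

```text
clock: 13.45
eef_pos: [484.4, -310.4, 160.5]
tcp_rot: [3.141, -0.0, 1.493]
contact_force: [0.0, 0.4, -1.5]
opening: 0.553
grasp_force: 31.8
```

>>> send_rows:
  moves:
    - [[0.001,0.002,-0.03,0,0,0,-0.2],[0,0,-0.03,0,0,0,-0.2],[0,0,-0.03,0,0,0,-0.2],[0,0,-0.02,0,0,0,-0.2],[0,0,-0.012,0,0,0,-0.2],[0,0,-0.003,0,0,0,-0.2],[0,0,0,0,0,0,-0.2],[0,0,-0.002,0,0,0,-0.2],[0,0,0,0,0,0,-0.2]]

```text
clock: 14.35
eef_pos: [486.3, -308.0, 34.1]
tcp_rot: [3.14, 0.001, 1.496]
contact_force: [-0.8, -0.0, -0.5]
opening: 0.551
grasp_force: 31.8
```

>>> send_rows:
  moves:
    - [[0,0,-0.002,0,0,0,-0.2],[0,0,0,0,0,0,-0.2]]

```text
clock: 14.55
eef_pos: [486.5, -308.2, 32.6]
tcp_rot: [3.14, 0.001, 1.496]
contact_force: [-1.0, 0.8, 7.9]
opening: 0.547
grasp_force: 32.7
```

>>> send_rows:
  moves:
    - [[0,0,0,0,0,0,0.4],[0,0,0,0,0,0,0.7],[0,0,0,0,0,0,0.7],[0,0,0,0,0,0,0.7],[0,0,0.02,0,0,0,0.7],[0,0,0.035,0,0,0,0.7],[0,0,0.04,0,0,0,0.7],[0,0,0.035,0,0,0,0.7]]

```text
clock: 15.35
eef_pos: [485.7, -307.7, 162.8]
tcp_rot: [3.142, 0.0, 1.496]
contact_force: [1.5, -1.3, -0.5]
opening: 0.844
grasp_force: 0.0
```

>>> send_rows:
  moves:
    - [[0.0055,0.013,0.002,0,0,-0.143,1],[0.0055,0.013,0,0,0,-0.143,1],[0.0055,0.013,0,0,0,-0.143,1],[0.0055,0.013,0,0,0,-0.143,1],[0.0055,0.013,0,0,0,-0.143,1],[0.0055,0.013,0,0,0,-0.143,1],[0.0055,0.014,0,0,0,-0.143,1],[0.0055,0.014,0,0,0,-0.143,1],[0.0055,0.014,0,0,0,-0.143,1],[0.0055,0.014,0,0,0,-0.143,1]]

```text
clock: 16.35
eef_pos: [540.9, -173.1, 163.2]
tcp_rot: [-3.141, 0.0, 0.06]
contact_force: [0.6, -1.1, 0.1]
opening: 1.001
grasp_force: 0.0
```

>>> send_rows:
  moves:
    - [[0.007,0.012,0,0,0,-0.143,1],[0,0,0,0,0,0,1],[0,0,0,0,0,0,1]]

```text
clock: 16.65
eef_pos: [547.6, -161.8, 163.1]
tcp_rot: [3.141, 0.0, -0.072]
contact_force: [0.1, -0.1, -0.1]
opening: 0.997
grasp_force: 0.0
```

```bash
python3 - <<'E'
from h import *
s=sense();print(s['clock'],s['eef_pos'].round(1),s['tcp_rot'].round(3),s['opening'])
f=wrist(); g=grab('scene'); cv2.imwrite('pics/s5.png',cv2.cvtColor(cv2.hconcat([f['img'][60:384,56:456],g['img'][60:384,:400]]),cv2.COLOR_RGB2BGR))
E
```

```text
16.65 [ 547.6 -161.8  163.1] [ 3.141  0.    -0.072] 0.9973726131660261
```

View pics/s5.png

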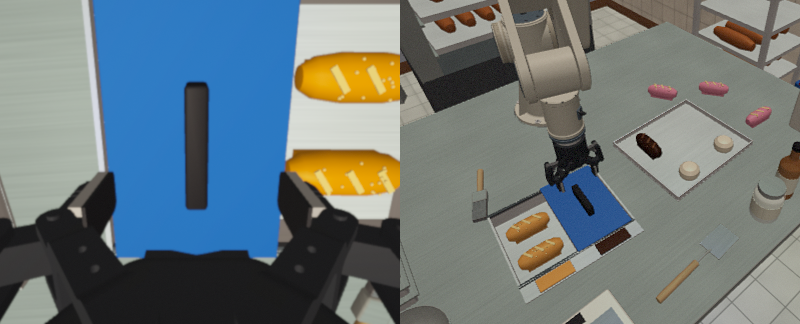

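Both golden rolls lie upright side by side in the bay, at scene crop (528,227) and (541,252). The handle is centred between the open fingers at (196,145). I'll grasp it now.

>>> send_rows:
  moves:
    - [[0.001,0,-0.03,0,0,-0.006,1],[0,0,-0.03,0,0,0,1],[0,0,-0.014,0,0,0,1],[0,0,0,0,0,0,1],[0,0,0,0,0,0,-1],[0,0,0,0,0,0,-1],[0,0,0,0,0,0,-1],[0,0,0,0,0,0,-1],[0,0,0,0,0,0,-1],[0,0,0,0,0,0,-1]]
  grip_force: 50

```text
clock: 17.75
eef_pos: [549.2, -161.8, 90.1]
tcp_rot: [3.141, -0.001, -0.082]
contact_force: [-1.4, 1.2, 6.1]
opening: 0.201
grasp_force: 49.1
```

>>> send_rows:
  moves:
    - [[0,0,0,0,0,0,-1],[0,0,0,0,0,0,-1]]

```text
clock: 17.95
eef_pos: [549.2, -161.8, 90.1]
tcp_rot: [3.141, -0.001, -0.082]
contact_force: [-1.8, 0.7, 5.5]
opening: 0.201
grasp_force: 49.1
```

>>> send_rows:
  moves:
    - [[-0.0011,-0.0145,0,0,0,0,-1],[-0.0011,-0.0145,0,0,0,0,-1],[-0.0011,-0.0145,0,0,0,0,-1],[-0.0011,-0.0145,0,0,0,0,-1],[-0.0011,-0.0145,0,0,0,0,-1],[-0.0011,-0.0145,0,0,0,0,-1],[-0.0011,-0.0145,0,0,0,0,-1],[-0.0011,-0.0145,0,0,0,0,-1],[-0.0011,-0.0145,0,0,0,0,-1],[-0.0011,-0.0145,0,0,0,0,-1]]

```text
clock: 18.95
eef_pos: [538.6, -307.6, 90.1]
tcp_rot: [3.141, -0.002, -0.083]
contact_force: [1.9, 1.6, 5.1]
opening: 0.196
grasp_force: 49.0
```

>>> send_rows:
  moves:
    - [[-0.0003,-0.003,0,0,0,0,-1],[-0.0003,-0.003,0,0,0,0,-1],[0,0,0,0,0,0,-1]]

```text
clock: 19.25
eef_pos: [538.3, -312.1, 90.1]
tcp_rot: [-3.141, -0.002, -0.084]
contact_force: [3.6, 5.4, 7.3]
opening: 0.195
grasp_force: 50.2
```

>>> send_rows:
  moves:
    - [[-0.0002,-0.002,0,0,0,0,-1],[0,0,0,0,0,0,-1]]

```text
clock: 19.45
eef_pos: [538.2, -312.2, 90.1]
tcp_rot: [-3.138, -0.001, -0.084]
contact_force: [3.8, 15.3, 10.0]
opening: 0.197
grasp_force: 50.7
```

>>> send_rows:
  moves:
    - [[0,-0.002,0,0,0,0,-1],[0,0,0,0,0,0,-1]]

```text
clock: 19.65
eef_pos: [538.2, -312.3, 90.1]
tcp_rot: [-3.135, -0.0, -0.084]
contact_force: [7.0, 25.1, 13.3]
opening: 0.199
grasp_force: 51.5
```

The force rise shows the cover is at its stop after 150.5 mm of travel, which matches the estimate. I'll relax, release and head for the dark roll.

>>> send_rows:
  moves:
    - [[0.0005,0.0035,0,0,0,0,-1],[0,0,0,0,0,0,-0.3],[0,0,0,0,0,0,0.2],[0,0,0,0,0,0,0.2],[0,0,0.02,0,0,0,0.3],[0,0,0.035,0,0,0,1],[0,0,0.025,0,0,0,1]]
  grip_force: 30

```text
clock: 20.35
eef_pos: [537.4, -313.7, 170.5]
tcp_rot: [3.142, -0.0, -0.084]
contact_force: [0.5, 0.8, 0.4]
opening: 0.957
grasp_force: 0.0
```

>>> send_rows:
  moves:
    - [[-0.0077,0.042,0,0,0,0.005,1],[-0.0077,0.042,0,0,0,0.005,1],[-0.0077,0.042,0,0,0,0.005,1],[-0.0077,0.042,0,0,0,0.005,1],[-0.0077,0.042,0,0,0,0.005,1],[-0.0077,0.042,0,0,0,0.005,1],[-0.0077,0.042,0,0,0,0.005,1],[-0.0077,0.042,0,0,0,0.005,1],[-0.0077,0.042,0,0,0,0.005,1],[-0.0077,0.042,0,0,0,0.005,1]]

```text
clock: 21.35
eef_pos: [460.0, 108.0, 169.3]
tcp_rot: [3.142, -0.0, -0.034]
contact_force: [1.2, 0.7, -0.1]
opening: 1.002
grasp_force: 0.0
```

>>> send_rows:
  moves:
    - [[-0.0077,0.038,0,0,0,0,1],[0,0,0,0,0,0,1],[0,0,0,0,0,0,1]]

```text
clock: 21.65
eef_pos: [452.6, 145.1, 169.1]
tcp_rot: [3.141, 0.0, -0.031]
contact_force: [-0.8, -0.3, 0.2]
opening: 1.0
grasp_force: 0.0
```

```bash
python3 - <<'E'
from h import *
s=sense();print(s['clock'],s['eef_pos'].round(1),s['tcp_rot'].round(3),s['opening'])
f=wrist(); g=grab('scene'); cv2.imwrite('pics/s6.png',cv2.cvtColor(cv2.hconcat([f['img'][60:384,56:456],g['img'][60:384,:400]]),cv2.COLOR_RGB2BGR))
for f2,r in((f,(150,0,400,250)),):
    for t in blobs(mask(f2['img'],(0,0,0),(180,255,75),r)):
        if t[1]<30000: print(t[0].round(),t[1],ray(f2,t[0],28).round(1))
E
```

```text
21.65 [452.6 145.1 169.1] [ 3.141  0.    -0.031] 0.9999858090193734
[253. 179.] 4039 [456.8 143.3]
[160. 241.] 330 [391.  245.6]
[349. 242.] 462 [383.7  42.5]
```

View pics/s6.png

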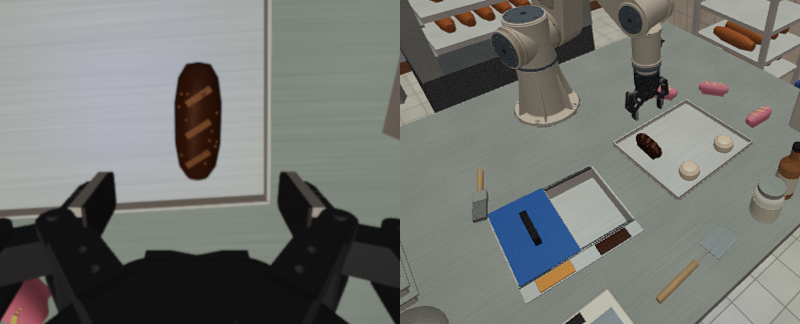

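The cover is now fully over the golden bay (scene crop (533,238)), and the bay beside the dark tag is open. The dark roll is centred between the fingers at (198,120).

>>> send_rows:
  moves:
    - [[0.002,0,-0.035,0,0,0,1],[0,0,-0.035,0,0,0,1],[0,0,-0.035,0,0,0,1],[0,0,-0.028,0,0,0,1],[0,0,-0.005,0,0,0,1],[0,0,0,0,0,0,1],[0,0,0,0,0,0,-0.2],[0,0,0,0,0,0,-0.2],[0,0,0,0,0,0,-0.2],[0,0,0,0,0,0,-0.2]]

```text
clock: 22.75
eef_pos: [455.7, 145.0, 32.7]
tcp_rot: [-3.141, -0.002, -0.033]
contact_force: [-1.6, -2.0, 8.7]
opening: 0.553
grasp_force: 29.5
```

>>> send_rows:
  moves:
    - [[0,0,0,0,0,0,-0.2],[0,0,0,0,0,0,-0.2]]

```text
clock: 22.95
eef_pos: [455.7, 145.0, 32.7]
tcp_rot: [-3.141, -0.002, -0.033]
contact_force: [-0.4, -2.2, 8.2]
opening: 0.552
grasp_force: 29.5
```

>>> send_rows:
  moves:
    - [[0,0,0.02,0,0,0,-0.2],[0,0,0.035,0,0,0,-0.2],[0,0,0.04,0,0,0,-0.2],[0,0,0.035,0,0,0,-0.2],[0.0082,-0.027,0,0,0,0.139,-0.2],[0.0082,-0.027,0,0,0,0.139,-0.2],[0.0082,-0.027,0,0,0,0.139,-0.2],[0.0082,-0.027,0,0,0,0.139,-0.2],[0.0082,-0.027,0,0,0,0.139,-0.2],[0.0082,-0.027,0,0,0,0.139,-0.2]]

```text
clock: 23.95
eef_pos: [504.2, -18.3, 162.1]
tcp_rot: [3.141, -0.001, 0.807]
contact_force: [0.6, 1.1, -0.6]
opening: 0.552
grasp_force: 31.9
```

>>> send_rows:
  moves:
    - [[0.0082,-0.027,0,0,0,0.139,-0.2],[0.0082,-0.027,0,0,0,0.139,-0.2],[0.0082,-0.027,0,0,0,0.139,-0.2],[0.0082,-0.027,0,0,0,0.139,-0.2],[0.0082,-0.0276,0,0,0,0.136,-0.2],[0,0,0,0,0,0,-0.2],[0,0,0,0,0,0,-0.2]]

```text
clock: 24.65
eef_pos: [544.8, -153.0, 161.6]
tcp_rot: [3.141, -0.0, 1.489]
contact_force: [0.9, 1.0, -1.8]
opening: 0.549
grasp_force: 31.9
```

```bash
python3 - <<'E'
from h import *
s=sense();print(s['clock'],s['eef_pos'].round(1),s['tcp_rot'].round(3),s['opening'])
f=wrist(); g=grab('scene'); cv2.imwrite('pics/s7.png',cv2.cvtColor(cv2.hconcat([f['img'][60:384,56:456],g['img'][60:384,:400]]),cv2.COLOR_RGB2BGR))
E
```

```text
24.65 [ 544.8 -153.   161.6] [ 3.141 -0.     1.489] 0.5486471654547888
```

View pics/s7.png

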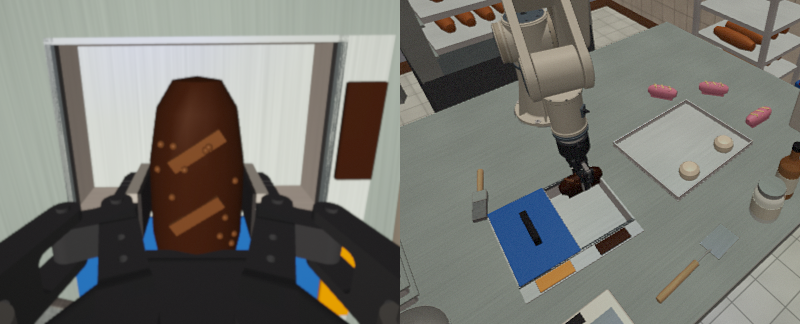

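The dark roll hangs centred over the uncovered bay and parallel to its walls. I'll lower it.

>>> send_rows:
  moves:
    - [[0.001,0.001,-0.03,0,0,0.003,-0.2],[0,0,-0.03,0,0,0,-0.2],[0,0,-0.03,0,0,0,-0.2],[0,0,-0.02,0,0,0,-0.2],[0,0,-0.012,0,0,0,-0.2],[0,0,-0.003,0,0,0,-0.2],[0,0,0,0,0,0,-0.2],[0,0,-0.002,0,0,0,-0.2],[0,0,0,0,0,0,-0.2]]

```text
clock: 25.65
eef_pos: [546.6, -151.9, 35.1]
tcp_rot: [3.14, 0.0, 1.496]
contact_force: [0.9, 0.5, -0.1]
opening: 0.552
grasp_force: 31.9
```

>>> send_rows:
  moves:
    - [[0,0,-0.002,0,0,0,-0.2],[0,0,0,0,0,0,-0.2]]

```text
clock: 25.85
eef_pos: [546.7, -152.1, 33.7]
tcp_rot: [3.14, 0.0, 1.496]
contact_force: [-2.6, -0.1, 10.9]
opening: 0.55
grasp_force: 33.0
```

>>> send_rows:
  moves:
    - [[0,0,0,0,0,0,0.4],[0,0,0,0,0,0,0.7],[0,0,0,0,0,0,0.7],[0,0,0,0,0,0,0.7],[0,0,0.02,0,0,0,0.7],[0,0,0.035,0,0,0,0.7],[0,0,0.04,0,0,0,0.7],[-0.02,0.02,0.035,0,0,0,0.7],[-0.02,0.02,0.035,0,0,0,0.7]]

```text
clock: 26.75
eef_pos: [505.6, -111.7, 198.5]
tcp_rot: [3.141, -0.0, 1.495]
contact_force: [0.4, 0.0, 0.8]
opening: 0.848
grasp_force: 0.0
```

>>> send_rows:
  moves:
    - [[-0.025,0.03,0.02,0,0,0,1],[-0.025,0.03,0.02,0,0,0,1],[-0.025,0.03,0.02,0,0,0,1],[-0.025,0.03,0.02,0,0,0,1],[0,0,0,0,0,0,1],[0,0,0,0,0,0,1],[0,0,0,0,0,0,1]]

```text
clock: 27.45
eef_pos: [406.3, 7.8, 276.9]
tcp_rot: [-3.142, 0.0, 1.496]
contact_force: [-0.1, -0.4, -0.1]
opening: 0.998
grasp_force: 0.0
```

```bash
python3 - <<'E'
from h import *
s=sense();print(s['clock'],s['eef_pos'].round(1))
a=grab('scene'); cv2.imwrite('pics/s8.png',cv2.cvtColor(cv2.resize(a['img'][100:384,60:420],(760,600)),cv2.COLOR_RGB2BGR))
E
```

```text
27.45 [406.3   7.8 276.9]
```

View pics/s8.png

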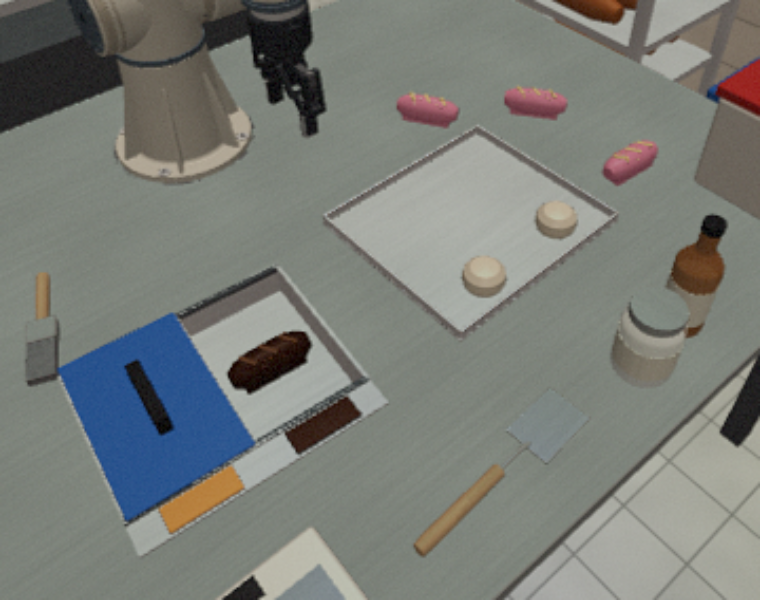

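The dark roll lies upright in the dark bay at (270,360), and the cover at (155,415) is fully over the golden bay. The buns at (485,275) and (557,218) have not moved, and the arm is clear.

```bash
python3 -c "from rig import sign_off; print(sign_off())"
```

```text
the job is handed in; nothing more can be done
None
```

I put both golden rolls in the golden bay, slid the cover across over them to its stop, set the dark roll in the dark bay, left the buns alone, and handed the job in at about 27.5 s.

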